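Fill the jig's empty pocket, drop the base plate on its pin and hold it down

ROBOT

A 6-joint arm with a two-finger parallel gripper is mounted at the origin on the work surface. World frame = base frame: x ahead of the robot, y to its left, z up, the work surface at z = 0. Lengths are in mm, angles in rad, forces in N, time in s.
With the tool pointing down it reaches from about 325 to 750 mm from the base axis. Payload 7.6 kg.
Tool frame: the origin (TCP) lies at the very end of the fingers, on their centre line; the grasp point (between the pads) lies 19 mm behind it (arm.grasp_offset is the distance from the TCP to the grasp point, in mm); x points along the fingers, y is the direction in which the jaws open and shut, and the axes are right-handed (so a half turn about x gives the same grasp; the last joint's range is limited). The gripper opens to 85 mm and grips with 20 to 120 N. Pads are 22 mm wide; open, the fingers measure 114 mm over their backs; the gripper's body (76 mm by 85 mm) begins 54 mm behind the grasp point. The pads swing forward as they close: fully open they stand 13 mm farther back than shut.
Start: joints at [1.279, 0.052, 1.401, -0, 1.689, -0.07], TCP at [115.474, 512.164, 231.323] pointing down, gripper open.
Joint ranges: [-2.9, 2.9], [-0.91, 2.17], [0.12, 2.37], [-1.06, 4.2], [0.26, 2.73], [-2.93, 2.93]. Speed limits (rad/s): [2.57, 2.57, 3.01, 3.14, 3.14, 3.14].

INTERFACE

Orientations are given as a unit quaternion [x, y, z, w].
In Python, from cell import arm, effector, capture, job, nets gives the robot as it stands. Calls block until the motion is done:
- arm.move_ptp(position, orientation): joint-space move of the TCP to a pose.
- arm.move_linear(position, vel=150, attitude=None, contact_N=None): straight line of the TCP; attitude=None keeps the orientation; vel is the mean speed in mm/s. With contact_N (N) it stops when the force on the tool has changed by that much, and returns True; else False.
- arm.set_joints(angles): joint-space move.
- effector.command_gripper(opening, strength=None): finger opening in mm; strength is the grip in N (None keeps the last); returns when the fingers have stopped.
- arm.dwell(seconds).
- arm.inverse_kinematics(position, orientation): joint angles nearest the present ones, or None.
- capture(name): name is "scene" or "side" or "wrist"; returns a dict with "pixels" (420x560x3 uint8, red, green, blue), "fx", "fy", "cx", "cy" (pixels), "R" (3x3) and "t" (3): a world point X has camera coordinates R X + t. Camera axes: x right, y down, z forward; pixel columns grow to the right and rows downward; lengths in mm; the calibration is good to about 2 mm. A picture is of the moment at which its call begins. There is no depth.
A pose or a line that the arm cannot do raises arm.IKError and nothing moves.
- job.sign_off(): hands the job in, once; it reports no verdict.
Trained networks look in the newest picture that a camera, given by its name, has taken for a name from the list of things; names that differ only in an ending like _2 or _b are one class to them, and where a whole thing is asked for, a point or a joint stands for the part that bears it (a point fixed in the world has none). Each returns a list of dicts, best first, with "score" (0 to 1); they miss things now and then, are a little off and sometimes report something else, mostly with a low value. They report only what shows in the picture. A call takes as long as a camera call. They do not tell look-alikes from the thing itself.
- nets.regions_of(camera, label): "mask" (420x560 bool, what is visible of it) and "extent" ([centre column, centre row, width, height] in pixels, round what is visible of it).
Readings, each from a call of its own:
- arm.current_time_s(): time.
- arm.current_joint_pos(): joint angles.
- arm.current_joint_velocities(): joint speeds.
- arm.current_tau(): joint torques, N m.
- arm.current_ee_pos(): TCP position.
- arm.current_orientation(): TCP orientation.
- arm.current_contact_force(): force on the tool from outside, world axes, zero at the start.
- arm.current_moment(): the same for the moment, N m.
- arm.current_gripper_width(): finger opening in mm.
Only numpy, scipy, OpenCV 4.12 (cv2) and the standard library are available. Lean on these libraries where they do the work, as an engineer would, in place of code of your own. Each camera call takes 0.05 s, during which the arm holds its last target.

TASK

Put one of the spare brass posts from the white tray into the one empty pocket of the jig, right to the bottom, and let go of it. Then take the green base plate by its black grip bar, feel it over the jig's centre pin until it drops on, and press it down against the sprung collar until it sits level and fully home on the posts. Finish while still gripping the plate and holding it pressed down; leave the other posts in their pockets and do not knock the other things on the bench about.

Things in the scene. Friction and masses are not known exactly. Their poses are not given: they have to be found in the camera images.
- jig: square aluminium jig block, 130 x 130 x 30 mm, fixed to the bench, blue strip on its -x side; origin at the centre of its underside on the bench, x and y axes parallel to its sides, z up
- pocket0 (a point): centre of the mouth (top face of the jig, 30 mm above the bench) of the round pocket in the jig's +x +y corner, 32 mm from the jig's centre along each of its axes; 23 mm across, 10 mm deep. Three pockets hold a post, one is empty (dark floor); which one varies
- pocket1 (a point): centre of the mouth (top face of the jig, 30 mm above the bench) of the round pocket in the jig's -x +y corner, 32 mm from the jig's centre along each of its axes; 23 mm across, 10 mm deep. Three pockets hold a post, one is empty (dark floor); which one varies
- pocket2 (a point): centre of the mouth (top face of the jig, 30 mm above the bench) of the round pocket in the jig's -x -y corner, 32 mm from the jig's centre along each of its axes; 23 mm across, 10 mm deep. Three pockets hold a post, one is empty (dark floor); which one varies
- pocket3 (a point): centre of the mouth (top face of the jig, 30 mm above the bench) of the round pocket in the jig's +x -y corner, 32 mm from the jig's centre along each of its axes; 23 mm across, 10 mm deep. Three pockets hold a post, one is empty (dark floor); which one varies
- pin_tip (a point): tip of the fixed steel locating pin at the jig's centre: 11 mm across, upright, standing 24 mm above the top face (tip 54 mm above the bench), its last 3 mm tapering to 5 mm across
- collar (a joint): blue sprung collar round the pin, 30 mm across, top 14 mm above the jig's top face when free. Value in m: 0 = up, grows as it is pushed down (9 mm at most). It pushes back with 4 N at 0 and about 10 N at 0.006, which is where the base plate lands on the posts
- post0_mid (a point): centre (half-way up) of a plain brass post, 20 mm across, 36 mm high, 90 g, standing in one of the jig's pockets: 10 mm in the pocket, 26 mm above the top face. Its z axis is its length
- post1_mid (a point): centre (half-way up) of a plain brass post, 20 mm across, 36 mm high, 90 g, standing in one of the jig's pockets: 10 mm in the pocket, 26 mm above the top face. Its z axis is its length
- post2_mid (a point): centre (half-way up) of a plain brass post, 20 mm across, 36 mm high, 90 g, standing in one of the jig's pockets: 10 mm in the pocket, 26 mm above the top face. Its z axis is its length
- spare0_mid (a point): centre (half-way up) of a spare brass post like those in the jig (20 mm across, 36 mm high, about 90 g), standing loose in the white tray. Its lower 10 mm goes into the pocket, so grip the upper part (fingertips at least 12 mm above its foot)
- spare1_mid (a point): centre (half-way up) of a spare brass post like those in the jig (20 mm across, 36 mm high, about 90 g), standing loose in the white tray. Its lower 10 mm goes into the pocket, so grip the upper part (fingertips at least 12 mm above its foot)
- tray: white open tray for the spares, 140 mm (x) x 100 mm (y), walls 4 mm thick and 15 mm high, floor 4 mm thick, fixed; origin at the centre of its underside. The two spares stand near its x axis (within 8 mm), 26 to 38 mm either side of the centre
- plate_grip (a point): grip point of the green round base plate: the plate is a disc 116 mm across and 8 mm thick with a black upright grip bar on top, 46 mm long (plate x), 16 mm thick (plate y) and 36 mm high; this point lies on the plate's axis 13 mm below the bar's top and 23 mm above the disc's top face. z points up along the axis. About 0.2 kg. It starts on a grey ring stand (90 mm across, 24 mm high)
- plate_bore (a point): centre of the mouth of the blind bore under the base plate, 49 mm straight below plate_grip: the bore is 14 mm across, 18 mm deep, in a hub 32 mm across that stands 18 mm out of the disc's underside. Fully home on the posts this mouth is 8 mm above the jig's top face (38 mm above the bench); dropped on the pin and resting on the free collar it is 14 mm above the top face
- cast_mid (a point): bystander: white plaster dental cast with teeth, about 65 mm square, 36 mm high; a point about half-way up it, above its origin
- bowl_mid (a point): bystander: green mixing bowl, 110 mm across, 60 mm high; a point about half-way up it, above its origin
- wash_bottle_mid (a point): bystander: clear bottle with blue cap, 60 mm across, 150 mm high; a point about half-way up it, above its origin
- jar_mid (a point): bystander: amber jar with white cap, 64 mm across, 70 mm high; a point about half-way up it, above its origin
- spatula_mid (a point): bystander: spatula lying flat between the robot and the jig; a point about half-way up it, above its origin
- brush_mid (a point): bystander: wide brush lying flat, to the left of the jig seen from the robot; a point about half-way up it, above its origin
- cup_mid (a point): bystander: white cup, 68 mm across, 80 mm high; a point about half-way up it, above its origin
There are look-alikes about, which are no part of the job. What is shaped like the part that bears plate_grip but orange or red is not meant.

How it is judged:
By the outcome, as a careful person would: the job done as asked, in the order asked, and still so for the second after the job is handed in, while the arm keeps its last pose, push and grip.
It also fails if it takes over 62 s, if anything falls off the work surface, if the arm or the gripper's body presses on something with over 40 N, if the wrist force passes 120 N, or if a joint passes its speed limit or range.

## Working session

There is one attempt and no reset: what is moved stays moved. The work goes in short steps, each a Python script; the robot and the scene stay as the last script left them, time stands still between calls to the robot, and variables do not carry over. Pictures are saved under pics/ and viewed, and the job is handed in when it is done.

```bash
ls; mkdir -p pics; cat > h.py <<'E'
import numpy as np, cv2, json
from cell import arm, effector, capture, job, nets
def snap(name, fn):
    c=capture(name); cv2.imwrite('pics/'+fn, c['pixels'][:,:,::-1].copy()); return c
def ray(c,u,v,z):
    R=np.array(c['R']);t=np.array(c['t']);o=-R.T@t
    d=R.T@np.array([(u-c['cx'])/c['fx'],(v-c['cy'])/c['fy'],1.])
    return o+d*(z-o[2])/d[2]
def proj(c,X):
    p=np.array(c['R'])@np.array(X,float)+np.array(c['t']); return np.array([c['fx']*p[0]/p[2]+c['cx'],c['fy']*p[1]/p[2]+c['cy']])
E
python3 - <<'E'
from h import *
for n in ["scene","side","wrist"]:
    c=snap(n,n+'0.png'); R=np.array(c['R']);t=np.array(c['t']);print(n,c['fx'],c['cx'],c['cy'],(-R.T@t).round(1),R[2].round(2))
print(arm.current_time_s(),arm.current_orientation(),arm.grasp_offset)
E
```

```text
pics
scene 382.4938890664159 279.6096023131292 209.76132458409498 [1221.3  372.3  740.6] [-0.65 -0.39 -0.65]
side 450.8455479653683 283.6417427338347 197.39577562157237 [ 414.8 -990.2  699.7] [ 0.09  0.83 -0.55]
wrist 302.4335678245382 283.25396452781877 209.26236224950665 [ 39.1 529.8 373.7] [ 0.3  -0.07 -0.95]
0.15 [ 0.07782035  0.70283757 -0.07865528  0.70269246] 18.700000000000003
```

View pics/scene0.png

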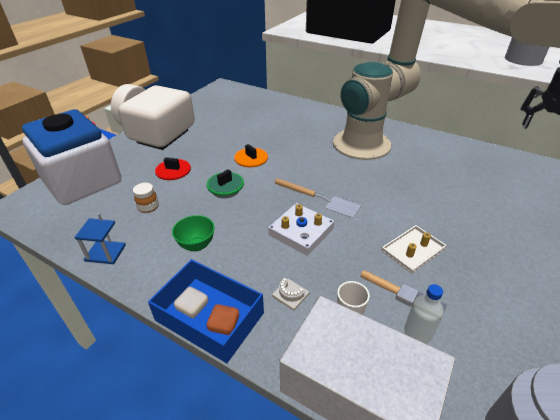

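View pics/side0.png

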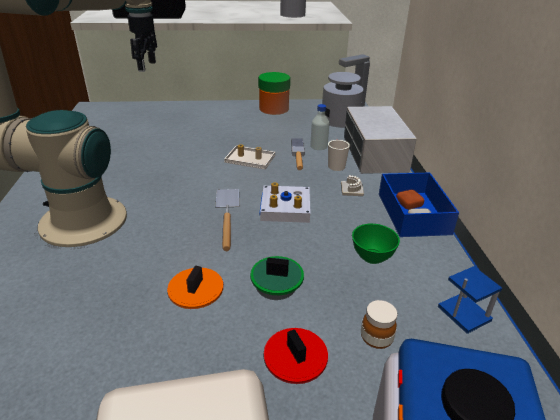

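View pics/wrist0.png

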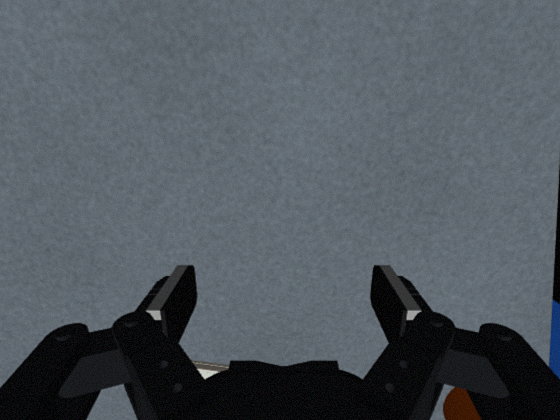

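The scene picture shows the jig at (301,227), the tray at (414,248), the green plate at (225,183), and the orange (251,156) and red (173,168) look-alikes. Only the green plate fits the description. Next I'll get coarse positions and enlarged crops.

```bash
python3 - <<'E'
from h import *
cs={}
for n in ["scene","side"]:
    c=capture(n); cs[n]=c
    for l,z in [("jig",15),("tray",8),("plate_grip",40),("spare0_mid",22),("post0_mid",38),("pin_tip",45),("collar",40)]:
        for r in nets.regions_of(n,l)[:5]:
            m=np.argwhere(r['mask']); v,u=m.mean(0)
            print(n,l,round(r['score'],2),np.round(r['extent']),ray(c,u,v,z)[:2].round(0))
p=cs['side']['pixels'][:,:,::-1]; q=cs['scene']['pixels'][:,:,::-1]
f=lambda a:cv2.resize(a,(390,300),interpolation=cv2.INTER_CUBIC)
cv2.imwrite('pics/crop1.png',np.vstack([np.hstack([f(p[170:230,246:324]),f(q[200:260,262:340])]),np.hstack([f(p[240:300,238:316]),f(q[155:215,186:264])])]))
E
```

```text
scene jig 0.89 [300. 232.  64.  53.] [531.  32.]
scene tray 0.91 [414. 248.  63.  52.] [445. 317.]
scene tray 0.18 [404. 291.  83.  36.] [593. 318.]
scene plate_grip 0.87 [225. 183.  37.  28.] [ 490. -258.]
scene plate_grip 0.8 [252. 154.  30.  18.] [ 326. -273.]
scene plate_grip 0.66 [172. 167.  31.  20.] [ 512. -454.]
scene plate_grip 0.42 [302. 230.  66.  52.] [557.  44.]
scene spare0_mid 0.21 [145. 198.  24.  32.] [ 649. -438.]
scene post0_mid 0.58 [318. 218.  10.  12.] [494.  62.]
scene pin_tip 0.75 [302. 229.  69.  53.] [561.  44.]
side jig 0.89 [286. 205.  54.  39.] [529.  18.]
side plate_grip 0.96 [193. 287.  52.  42.] [ 312. -310.]
side plate_grip 0.84 [275. 274.  54.  40.] [ 481. -285.]
side post0_mid 0.61 [275. 188.   9.  14.] [501.  67.]
side pin_tip 0.63 [287. 204.  51.  31.] [524. -26.]
side pin_tip 0.29 [226. 219.  25.  65.] [373. -52.]
side collar 0.49 [286. 198.   7.   7.] [527.  18.]
```

View pics/crop1.png

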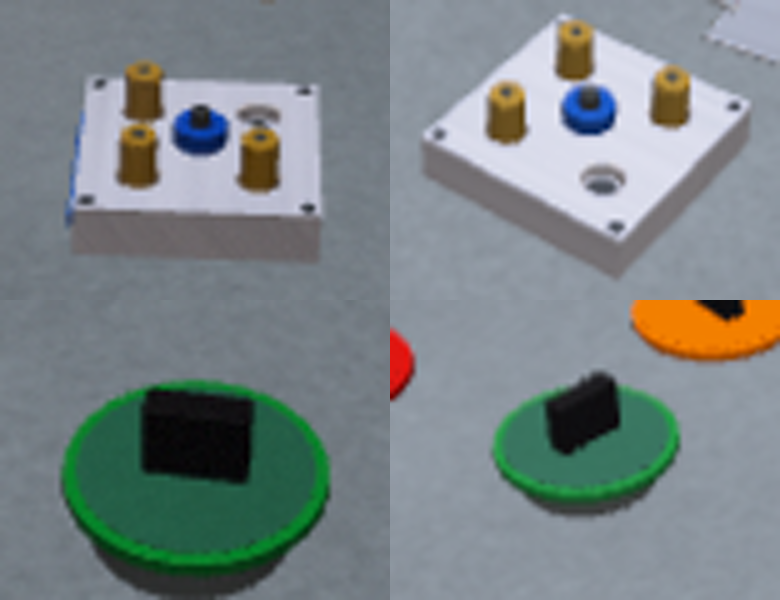

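```bash
cat >> h.py <<'E'
from scipy.spatial.transform import Rotation as Ro
def quat(a):  # tool down, jaw opening direction at angle a (rad) in world
    x=np.array([0,0,-1.]);y=np.array([np.cos(a),np.sin(a),0]);return Ro.from_matrix(np.c_[x,y,np.cross(x,y)]).as_quat()
def T(): return round(arm.current_time_s(),2)
E
python3 - <<'E'
from h import *
R0=Ro.from_quat(arm.current_orientation()).as_matrix();print(R0.round(3))
for a in [np.pi/2,-np.pi/2]:
    print(a,arm.inverse_kinematics([385,312,230],quat(a)),arm.inverse_kinematics([475,25,230],quat(a)),arm.inverse_kinematics([430,-280,230],quat(a)))
a=np.pi/2 if R0[1,1]>0 else -np.pi/2
arm.move_ptp([400,317,200],quat(a));print(T())
c=snap('wrist','w_tray.png')
arm.move_ptp([465,25,200],quat(a));print(T())
c=snap('wrist','w_jig.png')
np.savez('wj.npz',**{k:c[k] for k in c})
R=np.array(c['R']);print((-R.T@c['t']).round(1),R[2])
E
```

```text
[[-0.     0.22   0.976]
 [ 0.     0.976 -0.22 ]
 [-1.     0.    -0.   ]]
1.5707963267948966 [ 6.06512217e-01 -3.10421879e-02  1.48717653e+00 -4.44089210e-16
  1.68545831e+00 -9.64284110e-01] [-2.50717993e-02 -8.80056379e-02  1.54177311e+00 -4.44089210e-16
  1.68782518e+00 -1.59586813e+00] [-6.49166267e-01  1.89387085e-02  1.43740693e+00 -4.44089210e-16
  1.68524701e+00 -2.21996259e+00]
-1.5707963267948966 [ 6.06512217e-01 -3.10421879e-02  1.48717653e+00 -4.44089210e-16
  1.68545831e+00  2.17730854e+00] [-2.50717993e-02 -8.80056379e-02  1.54177311e+00 -4.44089210e-16
  1.68782518e+00  1.54572453e+00] [-6.49166267e-01  1.89387085e-02  1.43740693e+00 -4.44089210e-16
  1.68524701e+00  9.21630060e-01]
2.26
3.46
[386.7  26.4 343.1] [ 3.06466716e-01  6.54437453e-04 -9.51881150e-01]
```

View pics/w_tray.png

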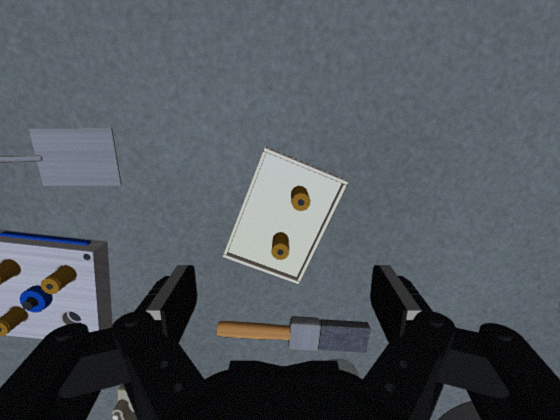

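View pics/w_jig.png

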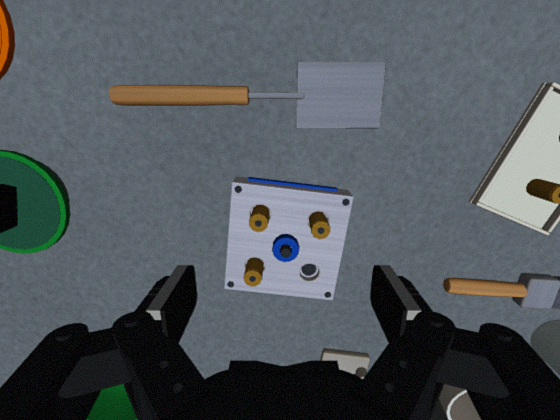

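```bash
python3 - <<'E'
import cv2
a=cv2.imread('pics/w_jig.png')[170:310,215:365];b=cv2.imread('pics/w_tray.png')[140:290,215:355]
cv2.imwrite('pics/crop2.png',cv2.resize(a,None,fx=4,fy=4,interpolation=cv2.INTER_CUBIC))
cv2.imwrite('pics/crop3.png',cv2.resize(b,None,fx=4,fy=4,interpolation=cv2.INTER_CUBIC))
E
```

```text
(no output)
```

View pics/crop2.png

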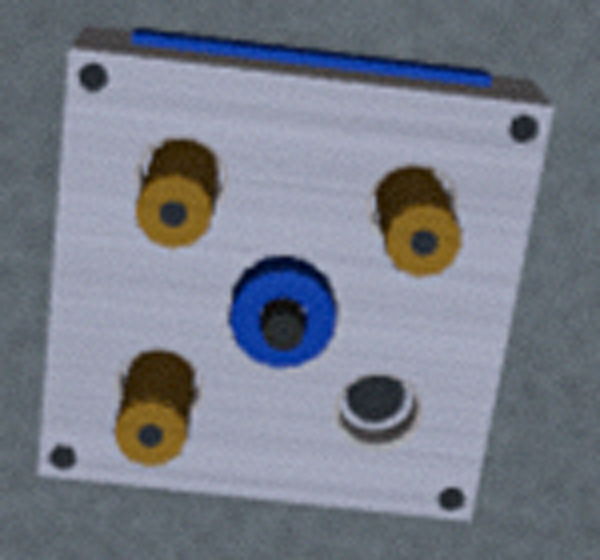

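View pics/crop3.png

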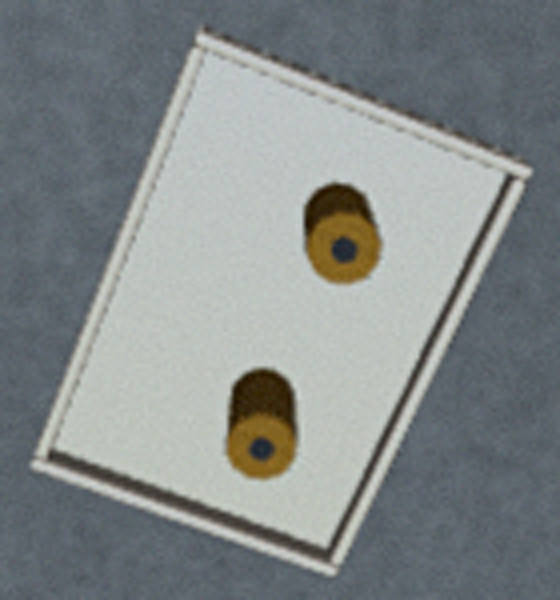

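```bash
cat > fit.py <<'E'
from h import *
from scipy.optimize import least_squares
c=dict(np.load('wj.npz'))
P=lambda x,y:np.array([215+(x+.5)/4-.5,170+(y+.5)/4-.5])
obs=[(P(70,48),(-65,-65,30),1),(P(552,104),(-65,65,30),1),(P(471,521),(65,65,30),1),(P(39,476),(65,-65,30),1),
(P(173,213),(-32,-32,56),.5),(P(424,242),(-32,32,56),.5),(P(150,435),(32,-32,56),.5),(P(284,327),(0,0,53),.5),(P(378,404),(32,32,30),.5)]
def W(p,q): 
    s,k=np.sin(p[2]),np.cos(p[2]); return np.array([p[0]+k*q[0]-s*q[1],p[1]+s*q[0]+k*q[1],q[2]])
f=lambda p:np.concatenate([(proj(c,W(p,q))-o)*w for o,q,w in obs])
r=least_squares(f,[525,25,0])
print(r.x,(f(r.x).reshape(-1,2)).round(2).tolist())
print('pocket0',W(r.x,(32,32,30)))
R=c['R'];ctr=-R.T@c['t']
ct=dict(c);ct['t']=-R@(ctr+np.array([-65,292,0]))
Q=lambda x,y:np.array([215+(x+.5)/4-.5,140+(y+.5)/4-.5])
for q in [(344,250),(262,449)]: print(ray(ct,*Q(*q),40))
for q in [(200,30),(530,170),(335,573),(33,465)]: print('tray',ray(ct,*Q(*q),15))
E
python3 fit.py
```

```text
[ 5.29152280e+02  2.89715303e+01 -1.18966334e-01] [[-0.37, 0.01], [0.24, 0.14], [0.06, -0.53], [0.01, -0.47], [0.06, -0.04], [-0.07, -0.16], [0.15, -0.09], [-0.05, 1.0], [0.08, 0.82]]
pocket0 [564.72404801  56.94740031  30.        ]
[411.48886157 336.71813953  40.        ]
[468.70947897 315.13655325  40.        ]
tray [357.59525403 298.63895104  15.        ]
tray [395.77403945 389.33802264  15.        ]
tray [523.02034361 337.326253    15.        ]
tray [486.12019368 246.20201672  15.        ]
```

```bash
python3 - <<'E'
from h import *
a=np.pi/2-0.119
effector.command_gripper(50,50)
arm.move_ptp([411.5,336.7,80],quat(a));print(T())
c=snap('wrist','w_pick0.png')
print(arm.move_linear([411.5,336.7,18.5],vel=80,contact_N=6),arm.current_ee_pos())
effector.command_gripper(10,50);print(arm.current_gripper_width(),T())
c=snap('wrist','w_pick1.png');np.savez('wp.npz',**c)
E
python3 -c "
import cv2,numpy as np
cv2.imwrite('pics/pk.png',np.hstack([cv2.resize(cv2.imread('pics/w_pick%d.png'%i)[150:400,160:400],(400,416)) for i in(0,1)]))"
```

```text
5.22
False [411.82599597 336.98076184  19.02175625]
18.19499236251445 6.58
```

View pics/pk.png

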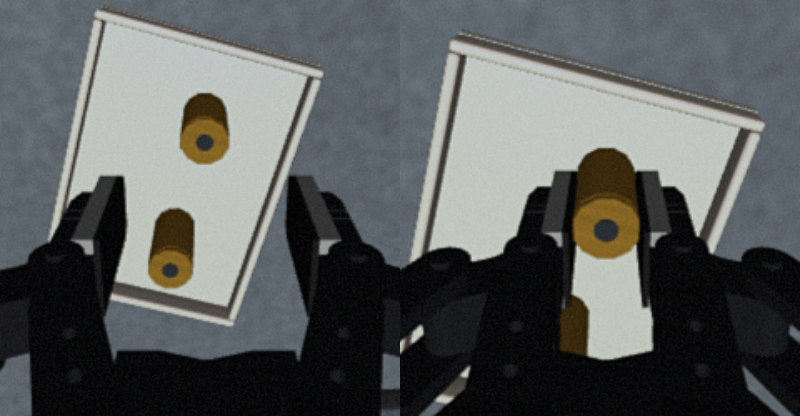

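```bash
python3 - <<'E'
from h import *
c=dict(np.load('wp.npz'))
g=cv2.cvtColor(c['pixels'],cv2.COLOR_RGB2GRAY)
s=c['pixels'][276:300,272:296].astype(int); m=(s[...,0]-s[...,2]<25); v,u=np.argwhere(m).mean(0); u+=272;v+=276
print(m.sum(),u,v,ray(c,u,v,40),arm.current_ee_pos())
a=np.pi/2-0.119
arm.move_linear([411.5,336.7,100],vel=150)
print(arm.current_gripper_width())
arm.move_ptp([562,57.5,110],quat(a));print(T(),arm.current_contact_force())
c=snap('wrist','w_pl0.png');np.savez('wpl.npz',**c)
cv2.imwrite('pics/pl0c.png',cv2.resize(c['pixels'][150:400,140:440,::-1],None,fx=2.4,fy=2.4))
E
```

```text
149 283.3288590604027 288.1006711409396 [411.33232884 337.55158124  40.        ] [411.88816922 336.9596942   19.22454983]
18.25789417188156
8.53 [ 0.11156966  0.3289338  -0.89552564]
```

View pics/pl0c.png

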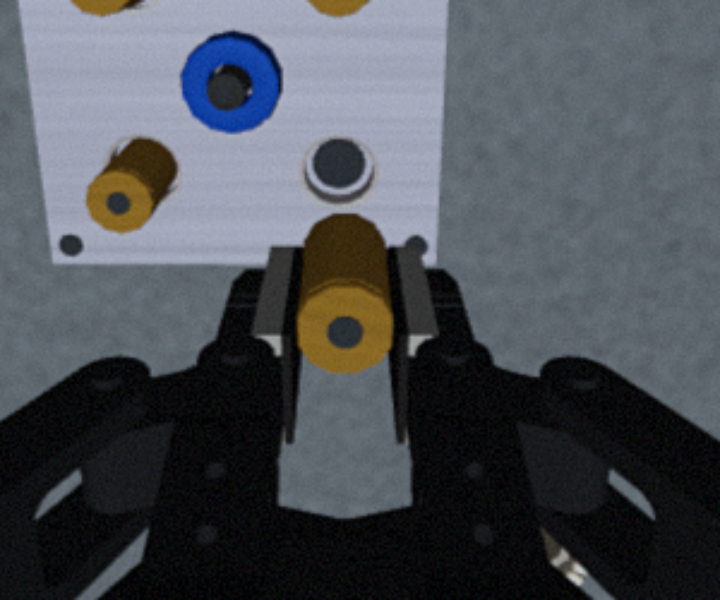

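```bash
python3 - <<'E'
from h import *
c=dict(np.load('wpl.npz'))
P=ray(c,140+339.5/2.4-.3,150+167.5/2.4-.3,30);print('pocket now',P,'earlier 564.72 56.95')
t=(np.array([564.72,56.95])+P[:2])/2-np.array([-.56,.59]);print(t)
arm.move_linear([*t,56],vel=100); f0=np.array(arm.current_contact_force())
h=arm.move_linear([*t,40],vel=25,contact_N=5)
print(h,arm.current_ee_pos(),np.array(arm.current_contact_force())-f0,T())
E
```

```text
pocket now [563.11551615  57.28153499  30.        ] earlier 564.72 56.95
[564.47775807  56.52576749]
False [564.52276991  56.52821855  40.06583183] [ 0.43707916 -0.69898394 -0.01131965] 10.06
```

```bash
python3 - <<'E'
from h import *
p=arm.current_ee_pos()
h=arm.move_linear([p[0],p[1],31],vel=15,contact_N=6)
print(h,arm.current_ee_pos(),arm.current_contact_force(),T())
effector.command_gripper(34)
p=arm.current_ee_pos();print(p)
arm.move_linear([p[0],p[1],130],vel=120)
# back up to look at it
arm.move_linear([490,p[1]-10,200],vel=250);print(T())
c=snap('wrist','w_v.png')
s=snap('side','s_v.png');sc=snap('scene','sc_v.png')
f=lambda a:cv2.resize(a,(390,300),interpolation=cv2.INTER_CUBIC)
cv2.imwrite('pics/v.png',np.hstack([f(c['pixels'][150:300,190:385,::-1]),f(s['pixels'][170:230,246:324,::-1])]))
E
```

```text
True [564.65464149  56.52629889  35.2336994 ] [ 1.03237027 -0.73766757  4.90064876] 10.47
[563.79889749  56.50879303  34.00956293]
12.28
```

View pics/v.png

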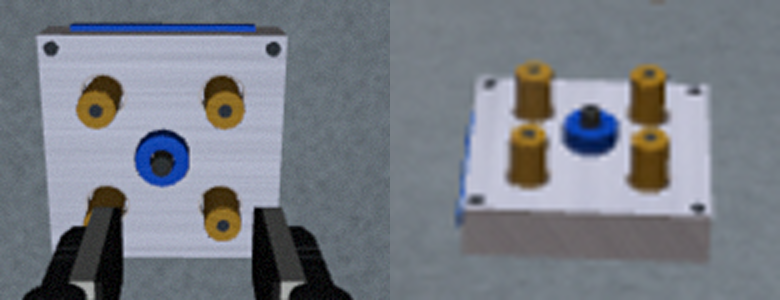

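The wrist and side pictures show all four pockets filled, with the new post at the same height as the others. Next is a look at the green plate.

```bash
python3 - <<'E'
from h import *
arm.move_ptp([440,-268,200],quat(np.pi/2));print(T())
c=snap('wrist','w_g.png');np.savez('wg.npz',**c)
cv2.imwrite('pics/gc.png',cv2.resize(c['pixels'][150:350,180:380,::-1],None,fx=3,fy=3))
for r in nets.regions_of('wrist','plate_grip'): print(r['score'],r['extent'])
E
```

```text
13.64
0.97 [105.0, 237.3, 103.8, 97.4]
0.68 [282.4, 222.9, 106.9, 106.7]
0.66 [261.5, 58.0, 121.6, 115.9]
```

View pics/w_g.png

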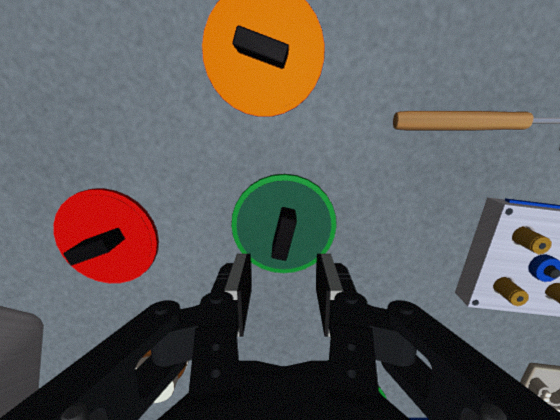

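View pics/gc.png

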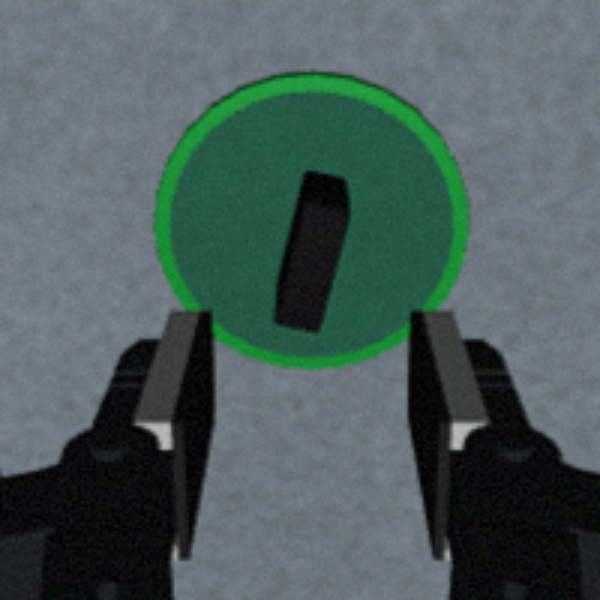

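```bash
python3 - <<'E'
from h import *
from scipy.optimize import least_squares
c=dict(np.load('wg.npz'));p=c['pixels'].astype(int)
m=((p[...,1]-p[...,0]>25)&(p[...,1]-p[...,2]>12)).astype(np.uint8);m[340:]=0;m[:160]=0;m[:,:200]=0;m[:,370:]=0
ct=max(cv2.findContours(m,cv2.RETR_EXTERNAL,cv2.CHAIN_APPROX_NONE)[0],key=len)[:,0]
W=np.array([ray(c,u,v,32)[:2] for u,v in ct])
r=least_squares(lambda q:np.hypot(*(W-q[:2]).T)-q[2],[485,-270,58],loss='soft_l1',f_scale=.5);print('disc',r.x)
# bar top
C=lambda x,y:ray(c,180+(x+.5)/3-.5,150+(y+.5)/3-.5,68)[:2]
k=[C(307,206),C(349,211),C(320,332),C(274,322)];print(np.round(k,1),np.mean(k,0))
g=p.sum(2);cv2.imwrite('pics/bar.png',cv2.resize(np.clip(c['pixels'][200:270,260:310,::-1].astype(float)*3,0,255).astype(np.uint8),None,fx=8,fy=8,interpolation=cv2.INTER_CUBIC))
E
```

```text
disc [ 481.16636979 -266.42851546   57.39159019]
[[ 459.8 -267.9]
 [ 461.5 -254.3]
 [ 504.7 -263.5]
 [ 501.  -279. ]] [ 481.73317841 -266.18365176]
```

View pics/bar.png

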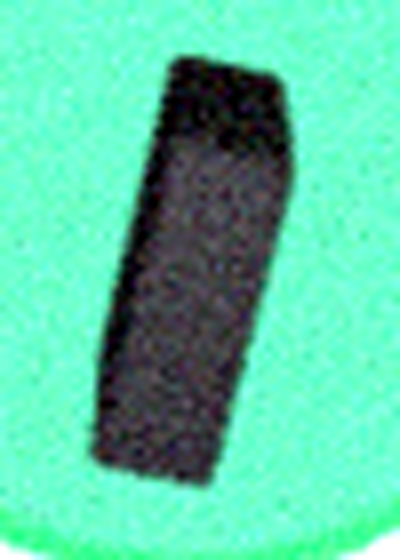

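```bash
python3 - <<'E'
from h import *
a=np.pi/2-0.235
t=[481.4,-266.3]
effector.command_gripper(45,100)
arm.move_ptp([*t,100],quat(a))
print(arm.move_linear([*t,37],vel=80,contact_N=6),arm.current_ee_pos())
effector.command_gripper(5,100);print(arm.current_gripper_width(),arm.current_ee_pos(),arm.current_contact_force(),T())
c=snap('wrist','w_g1.png');np.savez('wg1.npz',**c)
E
```

```text
False [ 481.76717034 -266.50766806   37.53867402]
14.758067629268716 [ 481.87229871 -266.55918015   37.86510654] [-0.12762549 -0.19088087  4.14845999] 15.82
```

View pics/w_g1.png

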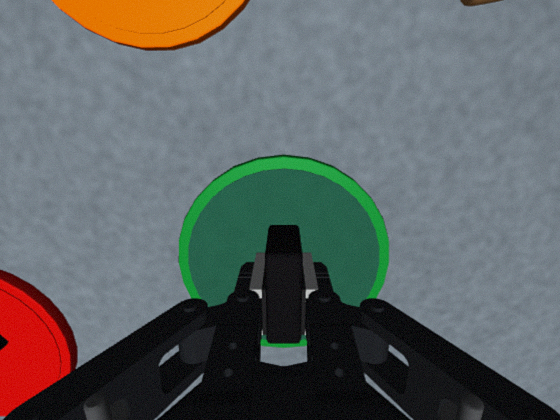

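```bash
python3 - <<'E'
from h import *
from scipy.optimize import least_squares
c=dict(np.load('wg1.npz'));p=c['pixels'].astype(int)
m=((p[...,1]-p[...,0]>25)&(p[...,1]-p[...,2]>12)).astype(np.uint8);m[290:]=0;m[:140]=0;m[:,:150]=0
ct=max(cv2.findContours(m,cv2.RETR_EXTERNAL,cv2.CHAIN_APPROX_NONE)[0],key=len)[:,0]
ct=ct[(ct[:,1]<285)]
W=np.array([ray(c,u,v,32)[:2] for u,v in ct])
r=least_squares(lambda q:np.hypot(*(W-q[:2]).T)-q[2],[485,-270,58],loss='soft_l1',f_scale=.3);print('disc',r.x,arm.current_ee_pos())
off=r.x[:2]-np.array(arm.current_ee_pos())[:2];print(off)
a=np.pi/2-0.235
p0=arm.current_ee_pos()
arm.move_linear([p0[0],p0[1],170],vel=120);print(arm.current_gripper_width(),arm.current_contact_force())
t=np.array([529.15,28.97])-off;print('target',t)
arm.move_ptp([*t,150],quat(a))
arm.move_linear([*t,100],vel=80);print(T(),arm.current_ee_pos(),arm.current_contact_force())
snap('side','s_h.png');snap('scene','sc_h.png')
q=cv2.imread('pics/s_h.png')[120:240,206:366];q2=cv2.imread('pics/sc_h.png')[150:270,222:382]
cv2.imwrite('pics/hov.png',cv2.resize(np.hstack([q,q2]),None,fx=2.5,fy=2.5))
E
```

```text
disc [ 480.47357522 -265.65182757   56.51085526] [ 481.85570232 -266.58268477   37.85677671]
[-1.3821271  0.9308572]
14.578699467740211 [ 0.1476476  -0.02135079 -1.7113646 ]
target [530.5321271  28.0391428]
19.06 [530.80203791  28.06427213 100.36586836] [ 0.92761384  0.47820956 -1.69875056]
```

View pics/hov.png

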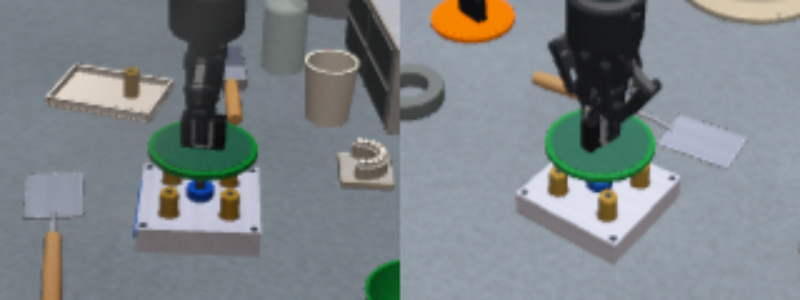

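The hover pictures show the plate hanging level over the jig. I'll go down gently: contact at TCP z of about 86 would mean the bore is on the pin tip, and about 76 would mean it is on the collar.

```bash
python3 - <<'E'
from h import *
p=arm.current_ee_pos()
arm.dwell(0.2);f0=np.array(arm.current_contact_force())
h=arm.move_linear([p[0],p[1],78.5],vel=20,contact_N=3)
print(h,arm.current_ee_pos(),np.array(arm.current_contact_force())-f0,arm.current_moment(),T())
E
```

```text
False [530.84912475  28.12203661  78.43483934] [ 0.02652642  0.74259727 -0.64951603] [ 0.01508823  0.27878915 -0.02458304] 20.58
```

```bash
python3 - <<'E'
from h import *
p=arm.current_ee_pos()
f0=np.array(arm.current_contact_force())
h=arm.move_linear([p[0],p[1],72],vel=10,contact_N=3)
print(h,arm.current_ee_pos(),np.array(arm.current_contact_force())-f0,arm.current_moment(),T())
for z in [74,72.5,71]:
    if arm.current_ee_pos()[2]<z: continue
    h=arm.move_linear([p[0],p[1],z],vel=10,contact_N=25)
    print(z,h,arm.current_ee_pos(),np.array(arm.current_contact_force())-f0,arm.current_moment(),arm.current_gripper_width(),T())
E
```

```text
True [530.61202284  28.2167553   75.34706024] [ 2.36791079 -0.67243028  5.24192748] [ 0.00226974 -0.03305816  0.17685675] 20.99
74 False [530.92473447  28.20234339  74.20773705] [-1.51052508  0.30208223  5.90636068] [ 0.1511443   0.36607107 -0.04001569] 14.577772716703466 21.27
72.5 False [530.92145722  28.15083655  72.67612725] [-1.70929081  0.20457305  7.14924178] [0.0703008  0.46380845 0.00943786] 14.534291993499792 21.57
71 False [530.94210973  28.18219263  71.36076917] [-2.2761548  0.8439688  8.6726437] [0.18377811 0.54312281 0.05432711] 14.581916050635893 21.87
```

```bash
python3 - <<'E'
from h import *
x,y=530.4,28.1
for z in [70.2,69.2,68.4,67.6,66.8,66]:
    h=arm.move_linear([x,y,z],vel=8,contact_N=30)
    arm.dwell(.1)
    f=arm.current_contact_force()
    print(z,h,np.round(arm.current_ee_pos(),2),np.round(f,1),np.round(arm.current_moment(),2),T())
    if h or f[2]>20: break
snap('side','s_e.png');snap('scene','sc_e.png');snap('wrist','w_e.png')
q=cv2.imread('pics/s_e.png')[140:240,226:346];q2=cv2.imread('pics/sc_e.png')[170:270,242:362]
cv2.imwrite('pics/end.png',cv2.resize(np.hstack([q,q2]),None,fx=3.3,fy=3.3,interpolation=cv2.INTER_CUBIC))
print(Ro.from_quat(arm.current_orientation()).as_matrix().round(4))
E
```

```text
70.2 False [530.85  28.1   70.85] [-2.1  0.6  6.8] [ 0.08  0.38 -0.14] 22.23
69.2 False [530.86  28.11  70.02] [-3.3 -0.8  7.2] [0.17 0.44 0.16] 22.61
68.4 False [530.92  28.16  69.93] [-5.9  1.1 12.9] [ 0.08  0.91 -0.05] 22.96
67.6 False [530.94  28.15  69.9 ] [-9.1  0.4 18. ] [0.14 1.41 0.08] 23.31
66.8 False [530.99  28.17  69.87] [-11.9   0.3  22.3] [ 0.1   1.95 -0.09] 23.66
[[-1.700e-03  2.326e-01  9.726e-01]
 [ 2.000e-04  9.726e-01 -2.326e-01]
 [-1.000e+00 -2.000e-04 -1.700e-03]]
```

View pics/end.png

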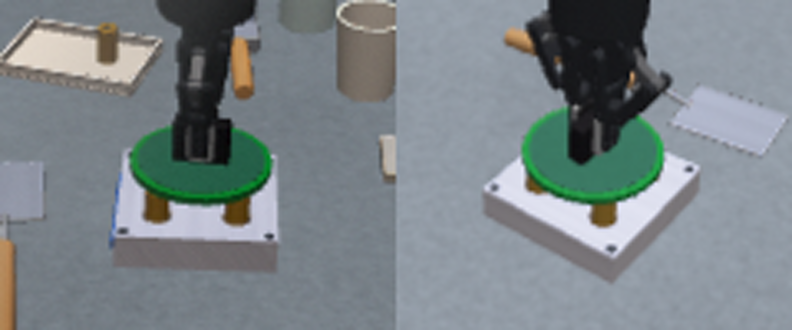

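```bash
python3 - <<'E'
from h import *
for x in [529.9,529.4]:
    h=arm.move_linear([x,28.1,66.8],vel=5)
    arm.dwell(.2)
    print(x,np.round(arm.current_ee_pos(),2),np.round(arm.current_contact_force(),1),np.round(arm.current_moment(),2),arm.current_gripper_width(),T())
    if abs(arm.current_contact_force()[0])<6: break
print(Ro.from_quat(arm.current_orientation()).as_matrix()[:,0].round(4))
E
```

```text
529.9 [530.91  28.16  69.84] [-9.8  0.3 19.9] [ 0.1   1.48 -0.09] 14.590548697162754 24.26
529.4 [530.83  28.17  69.83] [-5.9  1.2 18.3] [ 0.16  0.98 -0.01] 14.770203987116979 24.71
[ 7.e-04  3.e-04 -1.e+00]
```

```bash
python3 - <<'E'
from h import *
arm.dwell(0.3)
c=snap('scene','sc_f.png');print(np.round(arm.current_ee_pos(),2),np.round(arm.current_contact_force(),1))
E
```

```text
[530.82  28.17  69.81] [-6.2  1.2 18.4]
```

View pics/sc_f.png

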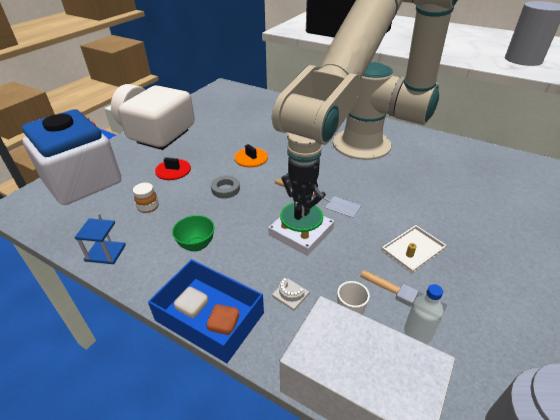

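The plate sits level on the jig at (302,217). The bystanders are where they started, the ring stand is still at (226,186), and the second spare is still in the tray.

```bash
python3 -c "
from h import *
job.sign_off();print(T())"
```

```text
the job is handed in; nothing more can be done
the job is handed in; nothing more can be done
```

The job is done and handed in at about 25 s of the 62 s allowed; I can't see the verdict.

- **Post:** One spare from the tray went into the empty pocket (pocket0, the +x +y corner). It touched bottom at a TCP height of 35.2 mm against 35 mm expected. After I let go, the pictures showed all four posts at the same height.
- **Plate:** I took the green plate by its black grip bar; the orange and red look-alikes were left alone. It dropped over the pin without resistance and met the collar at a TCP height of about 75.4 mm. Pressing brought it to a hard stop at 69.9 mm, exactly the predicted fully-home height.
- **Final state:** The plate is still gripped and level to about 1 mrad, with about 18 N measured on the tool against the collar's roughly 10 N. The last scene picture showed no bystander moved.
- **Side load:** As the plate came home, a side load of about 12 N along x built up. I eased the pose to bring it down, but about 6 N was still there when I handed the job in.
- **Pocket position:** My two camera estimates of the pocket differed by 1.6 mm in x, so I used their average; the post went in without resistance.

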